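# Bring the trolley wheel's valve to the top

### The job

The valve of this mould-trolley wheel has to be at the top before the tyre can be pumped up. Push the wheel round by its spokes with a fingertip, one spoke after another between the bars of the stand, until the valve is at the very top of the leaning wheel, at twelve o'clock, and leave it resting there. Push on the spokes only, not on the tyre or the valve, and leave the things lying around it where they are.

Things in the scene. Friction and masses are not known exactly. Their poses are not given: they have to be found in the camera images.
- wheel_centre (a point): Centre of the wheel: on the axle, in the tyre's middle plane, 190 mm above the bench; fixed. Axes of the stand (only yaw varies): x level, from the robot's side into the wheel; y to the left when facing the wheel; z up. The wheel leans back 45 degrees: in these axes the axle's front end points along (-0.707, 0, 0.707), and the wheel's highest point lies along (0.707, 0, 0.707), called 'up the wheel'.
- wheel (a joint): Angle of the wheel in rad: 0 with the valve at the very top, growing counter-clockwise seen from the front (valve goes from the top to the left). It turns endlessly, so 6.28 is again 0; starts between 2.3 and 3.98. The bearing drags: turning takes about 4 N on a spoke 65 mm from the axle, and the wheel stays where it is left. Wheel 300 mm across, rim 104 mm inner radius, hub 24 mm radius.
- spoke (a point): Middle of one of five equal straight grey spokes, 65 mm from the axle, 12 mm in front of the middle plane, turning with the wheel. Spokes run from hub to rim, 14 mm wide, 5 to 19 mm in front of the middle plane, 72 degrees apart; the valve is midway between two, so they stand at the valve's angle plus 36, 108, 180, 252 and 324 degrees; this one is at plus 36. The gaps are open through to the back.
- stand: Bolted-down stand; origin on the bench straight below wheel_centre, axes as there. Base plate 300 x 240 x 12 mm. A cage of 12 mm grey bars surrounds the wheel: three arms cross its front from the axle to 172 mm out (left, right, down), bend back past the tyre and join like arms 50 mm behind the middle plane. The fixed axle end, 32 mm across, reaches 50 mm in front of the middle plane.
- bar_left (a point): On the centre line of the cage's left front arm, 100 mm from the axle, 42 mm in front of the middle plane. This arm stands 75 degrees left of up the wheel. A fingertip can enter from the front between the left and right arms, a 150 degree fan; the third arm points straight down the wheel.
- bar_right (a point): The same point on the right front arm, 75 degrees right of up the wheel.
- valve_cap (a point): Near the tip of the valve's 9 mm thick brass cap, 97 mm from the axle, 18 mm in front of the middle plane; turns with the wheel. The bent brass stem comes out of the inside of the rim and points forwards, parallel to the axle; it fills 92 to 104 mm from the axle and reaches 24 mm in front of the middle plane.
- valve_goal (a point): Where valve_cap is when the valve is exactly at the top of the wheel; fixed to the stand, no solid thing there.
- tyre: The black rubber tyre, fixed to the wheel: 300 mm outside diameter, 40 mm thick round section (20 mm to each side of the middle plane); origin at wheel_centre, turns with the wheel. Not to be pushed on.
- valve: The whole valve, stem and cap: its origin is at wheel_centre (not at the valve), turns with the wheel. Not to be pushed on.
- tub: Bystander: open white plastic tub, 100 mm across, 100 mm high, origin at the centre of its underside.
- jar: Bystander: amber glass jar with a steel lid, 60 mm across, 75 mm high, origin at the centre of its underside.
- spanner: Bystander: steel spanner 170 mm long lying flat on the bench, origin at the middle of its underside, along its own x.
- tape: Bystander: brown cardboard roll core, a ring 90 mm across and 24 mm high lying flat, origin at the centre of its underside.

How it is judged:
By the outcome, as a careful person would: the job done as asked, in the order asked, and still so for the second after the job is handed in, with the robot touching nothing.
It also fails if it takes over 58 s, if anything falls off the work surface, if the arm or the gripper's body presses on something with over 40 N, if the wrist force passes 120 N, or if a joint passes its speed limit or range.

### The arm

A 6-joint arm with a two-finger parallel gripper is mounted at the origin on the work surface. World frame = base frame: x ahead of the robot, y to its left, z up, the work surface at z = 0. Lengths are in mm, angles in rad, forces in N, time in s.
With the tool pointing down it reaches from about 275 to 850 mm from the base axis. Payload 5.2 kg.
Tool frame: the origin (TCP) lies between the finger pads; the fingertips stand 8 mm ahead of it and the grasp point (between the pads) lies 11 mm behind it; z points along the fingers, y is the direction in which the jaws open and shut (so a half turn about z gives the same grasp; the last joint's range is limited). The gripper opens to 85 mm and grips with 20 to 120 N. Pads are 22 mm wide; open, the fingers measure 114 mm over their backs; the gripper's body (76 mm by 85 mm) begins 54 mm behind the grasp point. The pads swing forward as they close: fully open they stand 13 mm farther back than shut.
Start: joints at [-1.324, 0.259, 1.535, -0, 1.348, -0.203], TCP at [239.152, -495.289, 239.31] pointing down, gripper open.
Joint ranges: [-3.14, 3.14], [-0.91, 2.08], [0.19, 2.58], [-1.22, 4.36], [0.22, 2.71], [-3.12, 3.12]. Speed limits (rad/s): [2.57, 2.57, 3.14, 3.14, 3.14, 3.14].

### API

Orientations are given as a unit quaternion [w, x, y, z].
In Python, from rig import env gives the robot as it stands.
- The arm moves only by the tool drive_tool, never from a script. Its argument "targets" is a list of rows, each a list of 2 entries, a list of its own where there are three numbers: the shift along the world's x, y, z in m, then the turn, a rotation vector about the world's x, y, z in rad. In form: [[[dx, dy, dz], [rx, ry, rz]], ...]. A call has 1 to 5 rows; each row is the pose to reach, as a shift and turn from the pose measured when the call began; what a row does not reach only later rows make up. A row lasts 1/12 s, in which the tool goes at most 41.7 mm and 7.16 degrees, less where a joint would pass 70% of its speed; a pose out of reach is approached as far as the arm can. A call with a gripper value outside its range is refused whole. "jaw" is the gripper's target within -1 to 1 (shut at 1, half-way at 0, fully open at -1), set as the call begins (left out, the last holds). The fingers move at their own pace and stop on an object; "force" is the grip in N (left out, the last holds). Time passes only in rows, so rows that repeat a pose let the fingers close. It gives the time, the measured TCP pose, the force and the opening at its end, in the units of the state.
- env.state(): the state, without advancing time (a new reading comes with each control period).
- env.capture(name): name is "scene" or "side" or "wrist"; returns a dict with "img" (384x512x3 uint8, red, green, blue), "depth" (384x512 float32, mm along the optical axis (not along the pixel's ray), 0 where there is no reading), "fx", "fy", "cx", "cy" (pixels), "R" (3x3) and "t" (3): a world point X has camera coordinates R X + t. Camera axes: x right, y down, z forward; pixel columns grow to the right and rows downward; lengths in mm; the calibration is good to about 2 mm. A picture is of the moment at which its call begins.
- env.hand_in(): hands the job in, once; it reports no verdict.
Trained networks look in a picture, given as the dict that the camera call returned (one of the last four; its "shot" number tells which), for a name from the list of things; names that differ only in an ending like _2 or _b are one class to them, and where a whole thing is asked for, a point or a joint stands for the part that bears it (a point fixed in the world has none). Each returns a list of dicts, best first, with "score" (0 to 1); they miss things now and then, are a little off and sometimes report something else, mostly with a low value. They report only what shows in the picture. A call takes as long as a camera call.
- env.masks_of(target, picture): "pixels" (384x512 bool, what is visible of it) and "rect" ([left, top, right, bottom] in pixels, round what is visible of it).
- env.spot_point(target, picture): "uv" ([column, row] in pixels: a listed point, or the origin of a listed thing).
The state is a dict: "clock": time; "joints": joint angles; "joint_velocities": joint speeds; "tau": joint torques, N m; "eef_pos": TCP position; "eef_rot": TCP orientation; "force": force on the tool from outside, world axes, zero at the start; "torque": the same for the moment, N m; "gripper_width": opening from 0.0 (shut) to 1.0 (fully open).
Only numpy, scipy, OpenCV 4.12 (cv2) and the standard library are available. Lean on these libraries where they do the work, as an engineer would, in place of code of your own. Each camera call takes 0.05 s, during which the arm holds its last target. There are 200 camera calls.

## Working session

There is one attempt and no reset: what is moved stays moved. The work goes in short steps, Python scripts to look and compute and a tool call to move; the robot and the scene stay as the last step left them, time stands still between calls to the robot, and variables do not carry over. Pictures are saved under pics/ and viewed, about 8 in all and at most 12, crops included, and the job is handed in when it is done.

Besides the shell and the picture viewer there is one more tool, called after ">>>" by a JSON object that holds its "name" and its "arguments", one argument or row to a line. drive_tool: Moves the arm, as the interface text tells. Its arguments: {"type":"object","properties":{"targets":{"type":"array"},"jaw":{"type":"number"},"force":{"type":"number"}},"required":["targets"]}

```bash
mkdir -p pics; ls
cat > h.py <<'E'
import numpy as np, cv2
from rig import env
from scipy.spatial.transform import Rotation as Ro
def ray(c,uv):
    d=np.array([(uv[0]-c['cx'])/c['fx'],(uv[1]-c['cy'])/c['fy'],1.0]); R=np.array(c['R']);t=np.array(c['t'])
    return -R.T@t, R.T@d   # origin, dir (unit depth)
def px(c,uv,dep=None):
    o,d=ray(c,uv)
    if dep is None:
        u,v=int(round(uv[0])),int(round(uv[1])); w=c['depth'][v-1:v+2,u-1:u+2]; w=w[w>0]; dep=np.median(w) if len(w) else np.nan
    return o+d*dep
def proj(c,X):
    p=np.array(c['R'])@np.array(X)+np.array(c['t']); return np.array([c['fx']*p[0]/p[2]+c['cx'],c['fy']*p[1]/p[2]+c['cy']])
def tri(c1,u1,c2,u2):
    o1,d1=ray(c1,u1);o2,d2=ray(c2,u2);A=np.stack([d1,-d2],1);s=np.linalg.lstsq(A,o2-o1,rcond=None)[0]
    a,b=o1+s[0]*d1,o2+s[1]*d2; return (a+b)/2,np.linalg.norm(a-b)
E
python3 - <<'E'
from h import *
P={}
for n in ['scene','side']:
    c=P[n]=env.capture(n); cv2.imwrite(f'pics/{n}0.png',c['img'][:,:,::-1])
    print(n,'cam at',(-np.array(c['R']).T@np.array(c['t'])).round())
for t in ['wheel_centre','bar_left','bar_right','valve_cap','valve_goal','spoke','stand','tub','jar','spanner','tape']:
    U={}
    for n in P:
        r=env.spot_point(t,P[n])
        for q in r[:5 if t=='spoke' else 1]:
            print(t,n,round(q['score'],2),np.round(q['uv'],1),px(P[n],q['uv']).round())
        if r: U[n]=r[0]['uv']
    if len(U)==2 and t!='spoke': X,e=tri(P['scene'],U['scene'],P['side'],U['side']); print('   tri',X.round(1),round(e,1))
print(env.state())
import math
a=cv2.imread('pics/scene0.png');b=cv2.imread('pics/side0.png')
E
```

```text
pics
scene cam at [1320. -104.  721.]
side cam at [ 289.  941. 1024.]
wheel_centre scene 0.7 [212.1 173.1] [531. -45. 195.]
wheel_centre side 0.73 [296.2 185.7] [476.  23. 235.]
   tri [491.7 -44.3 172.8] 7.7
bar_left scene 0.78 [249.  143.9] [491.  56. 242.]
bar_left side 0.76 [288.8 190.3] [486.  56. 244.]
   tri [487.4  55.9 241.7] 2.9
bar_right scene 0.81 [172.3 153.9] [ 500. -133.  244.]
bar_right side 0.65 [303.9 149.4] [ 494. -128.  241.]
   tri [ 494.6 -132.8  238.9] 3.1
valve_cap scene 0.79 [203.5 171.8] [509. -64. 188.]
valve_cap side 0.84 [318.5 198. ] [429. -77. 123.]
   tri [427.4 -60.9 135.4] 2.6
valve_goal scene 0.85 [214.4 152. ] [607. -42. 299.]
valve_goal side 0.64 [270.7 152.9] [ 665. -397.   -1.]
   tri [564.1 -38.  273.7] 0.2
spoke scene 0.91 [195.2 168.1] [609. -86. 266.]
spoke scene 0.16 [209.7 167.8] [520. -49. 205.]
spoke side 0.9 [310.3 184.5] [450. -37. 199.]
stand scene 0.92 [218.2 225.4] [517. -39.  12.]
stand side 0.55 [285.1 232.9] [504. -19.  12.]
   tri [505.6 -35.8  -1.8] 6.6
tub scene 0.64 [310.6 223.8] [581. 206.  26.]
tub side 0.88 [241.4 297.1] [
[... 344 characters left out ...]
 -326.    2.]
{'clock': 1.2, 'joints': array([-1.32380077e+00,  2.58609282e-01,  1.53502121e+00, -1.31531769e-05,
        1.34802674e+00, -2.02833117e-01]), 'joint_velocities': array([ 0.000472  , -0.00060963, -0.00055328,  0.0001691 ,  0.00022063,
        0.00073969]), 'tau': array([-7.27673341e-05, -4.45937526e+01, -2.90898478e+01, -4.61236459e-05,
        1.07591102e-03, -2.91613944e-06]), 'eef_pos': array([ 239.14297406, -495.27121181,  239.29621277]), 'eef_rot': array([-3.21366851e-05,  9.74812891e-01,  2.23024273e-01, -7.12532593e-06]), 'force': array([ 0.30400979, -0.61247306,  0.70578006]), 'torque': array([ 0.05218819, -0.00753697,  0.02232674]), 'gripper_width': 1.0006122324958666}
```

View pics/scene0.png

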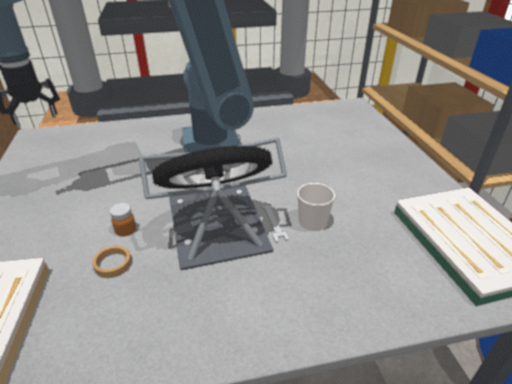

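View pics/side0.png

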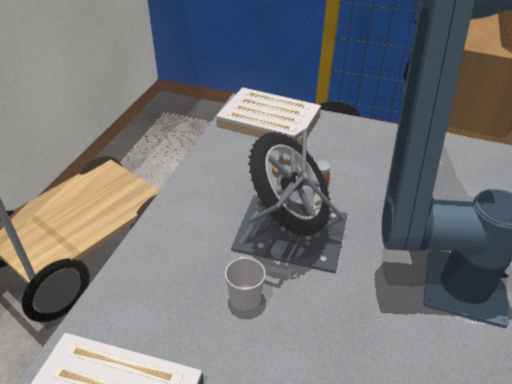

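The wheel faces the robot, with the stand centre at about (505, -39) and a yaw of about 2°. From the triangulated cap, the valve is low and slightly right, at about 191°. The tub, spanner and jar are clear of the front side. Next I'll move in front of the wheel.

```bash
cat >> h.py <<'E'
C=np.array([505.,-39.,190.]); YAW=np.radians(2.2)
def axes():
    Z=Ro.from_euler('z',YAW).as_matrix(); s=.5**.5
    return Z@[s,0,s], Z@[0,1.,0], Z@[-s,0,s]   # up,left,front
def pose(r,phi,f,roll=None):  # polar in wheel plane (deg), f = TCP in front of middle plane
    u,l,n=axes(); p=np.radians(phi); q=p if roll is None else np.radians(roll)
    y=u*np.cos(q)+l*np.sin(q); z=-n
    return C+r*(u*np.cos(p)+l*np.sin(p))+f*n, np.stack([np.cross(y,z),y,z],1)
def cur(s=None):
    s=s or env.state(); q=s['eef_rot']; return s['eef_pos'],Ro.from_quat([q[1],q[2],q[3],q[0]]).as_matrix()
def go(P,R,frm=None):
    p,r=frm or cur(); d=(P-p)/1000; rv=Ro.from_matrix(R@r.T).as_rotvec()
    print('shift',d.round(4).tolist(),'turn',rv.round(3).tolist(),'rows',round(max(np.linalg.norm(d)/.0417,np.degrees(np.linalg.norm(rv))/7.16),1)); return P,R
E
python3 - <<'E'
from h import *
go(*pose(0,0,220,0))
E
```

```text
shift [0.1104, 0.4503, 0.1063] turn [-0.427, -0.711, 1.096] rows 11.4
```

>>> {"name": "drive_tool", "arguments": {
  "targets": [
    [[0.044, 0.18, 0.05], [-0.171, -0.284, 0.438]],
    [[0.044, 0.18, 0.05], [-0.171, -0.284, 0.438]],
    [[0.044, 0.18, 0.05], [-0.171, -0.284, 0.438]],
    [[0.044, 0.18, 0.05], [-0.171, -0.284, 0.438]],
    [[0.044, 0.18, 0.05], [-0.171, -0.284, 0.438]]
  ],
  "jaw": 1
}}

```text
clock: 1.62
eef_pos: [283.5, -311.3, 289.5]
eef_rot: [0.114, 0.889, 0.428, 0.119]
force: [-0.4, 0.1, 0.4]
gripper_width: 0.301
```

>>> {"name": "drive_tool", "arguments": {
  "targets": [
    [[0.044, 0.18, 0.05], [-0.171, -0.284, 0.438]],
    [[0.044, 0.18, 0.05], [-0.171, -0.284, 0.438]],
    [[0.044, 0.18, 0.05], [-0.171, -0.284, 0.438]],
    [[0.044, 0.18, 0.05], [-0.171, -0.284, 0.438]],
    [[0.044, 0.18, 0.05], [-0.171, -0.284, 0.438]]
  ]
}}

```text
clock: 2.03
eef_pos: [327.9, -128.2, 339.4]
eef_rot: [0.221, 0.734, 0.6, 0.229]
force: [-0.7, 0.9, -0.3]
gripper_width: -0.002
```

Run:
```python
from h import *
print(env.state()); go(*pose(0,0,220,0))
```

```text
{'clock': 2.0333, 'joints': array([-1.49306708, -0.61374342,  2.14440258,  0.63947898,  1.50738993,
       -1.30130131]), 'joint_velocities': array([-0.02414016, -0.66503415,  0.14812457,  0.3132462 ,  0.4966656 ,
       -0.17046843]), 'tau': array([ -0.24442029,   6.42297372, -31.24034643,   3.53211857,
        -0.83518535,  -0.92980586]), 'eef_pos': array([ 327.93115075, -128.16082682,  339.37764879]), 'eef_rot': array([0.22072652, 0.73379504, 0.60029015, 0.22907724]), 'force': array([-0.69071798,  0.91411518, -0.34267069]), 'torque': array([0.04399569, 0.31408415, 0.00040457]), 'gripper_width': -0.0023921851423042454}
shift [0.0216, 0.0832, 0.0062] turn [-0.081, -0.136, 0.209] rows 2.1
```

Run:
```python
from h import *
c=env.capture('wrist'); cv2.imwrite('pics/w1.png',c['img'][:,:,::-1])
p,R=cur(); Rc=np.array(c['R']); o=-Rc.T@np.array(c['t'])
print('cam in tool',(R.T@(o-p)).round(1),'cam axes in tool\n',(R.T@Rc.T).round(2))
for t in ['wheel_centre','bar_left','bar_right','valve_cap','valve_goal','spoke']:
    for q in env.spot_point(t,c)[:5 if t=='spoke' else 1]: print(t,round(q['score'],2),np.round(q['uv'],1),px(c,q['uv']).round())
u,l,n=axes()
for nm,X in dict(centre=C,bl=C+100*(u*np.cos(1.309)+l*np.sin(1.309))+42*n,br=C+100*(u*np.cos(1.309)-l*np.sin(1.309))+42*n,goal=C+97*u+18*n).items(): print(nm,proj(c,X).round(1),X.round())
go(*pose(0,0,140,0))
```

```text
cam in tool [  66.7    0.3 -133.5] cam axes in tool
 [[-0.   -0.96 -0.28]
 [ 1.   -0.   -0.  ]
 [ 0.   -0.28  0.96]]
wheel_centre 0.94 [289.   63.6] [471. -44. 225.]
bar_right 0.77 [326.8 156.3] [ 492. -133.  237.]
valve_cap 0.9 [197.8  92.8] [421. -53. 140.]
valve_goal 0.84 [395.3  32.4] [581. -34. 260.]
spoke 0.6 [251.  114.7] [460. -84. 170.]
centre [289.3  59.6] [505. -39. 190.]
bl [298.2 -79.7] [490.  57. 238.]
br [331.7 157.4] [ 497. -136.  238.]
goal [394.7  34.6] [561. -37. 271.]
shift [0.0787, 0.0893, -0.0505] turn [-0.084, -0.14, 0.215] rows 3.1
```

View pics/w1.png

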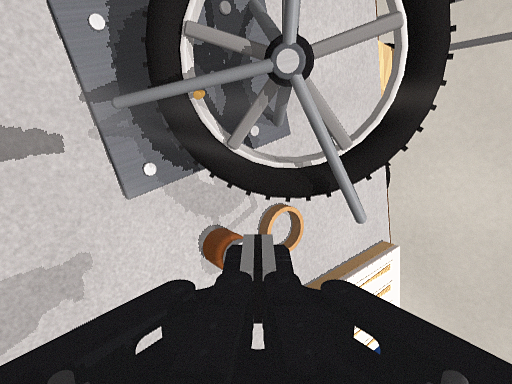

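The wrist picture shows the hub at (289, 62), brass valve at (198, 93) near the down arm, right front arm ending at (360, 220), and the shut fingers at (258, 250). The model projections agree to about 4 px. I'll move closer.

>>> {"name": "drive_tool", "arguments": {
  "targets": [
    [[0.079, 0.089, -0.05], [-0.084, -0.14, 0.215]],
    [[0.079, 0.089, -0.05], [-0.084, -0.14, 0.215]],
    [[0.079, 0.089, -0.05], [-0.084, -0.14, 0.215]],
    [[0.079, 0.089, -0.05], [-0.084, -0.14, 0.215]],
    [[0.079, 0.089, -0.05], [-0.084, -0.14, 0.215]]
  ]
}}

```text
clock: 2.8
eef_pos: [406.9, -36.4, 286.8]
eef_rot: [0.261, 0.638, 0.669, 0.278]
force: [-0.1, 0.9, -0.5]
gripper_width: 0.002
```

```bash
cat >> h.py <<'E'
def onplane(c,uv,f):
    u,l,n=axes(); o,d=ray(c,uv); s=((C+f*n-o)@n)/(d@n); v=o+s*d-C
    return np.hypot(v@u,v@l), np.degrees(np.arctan2(v@l,v@u)), v@u, v@l
def look(name,save=None):
    c=env.capture(name)
    if save: cv2.imwrite('pics/'+save,c['img'][:,:,::-1])
    for t,f in [('valve_cap',18),('spoke',12),('valve_goal',18),('bar_left',42),('bar_right',42),('wheel_centre',0)]:
        for q in env.spot_point(t,c)[:3 if t=='spoke' else 1]: print(t,round(q['score'],2),np.round(q['uv'],1),'r,deg,up,left',np.round(onplane(c,q['uv'],f),1))
    return c
E
python3 - <<'E'
from h import *
print(env.state()['joints'].round(2), cur()[0])
look('wrist'); look('scene'); look('side')
go(*pose(0,0,140,0))
E
```

```text
[-1.01 -0.54  2.32  0.78  1.06 -1.34] [406.89185847 -36.44608549 286.75808452]
valve_cap 0.86 [139.9 213. ] r,deg,up,left [  98.4 -172.4  -97.5  -13.1]
spoke 0.72 [200.4 247.1] r,deg,up,left [  68.1 -137.6  -50.3  -45.9]
valve_goal 0.79 [381.5 198.7] r,deg,up,left [99.2  0.1 99.2  0.3]
bar_left 0.69 [293.8  64.5] r,deg,up,left [101.4  77.2  22.4  98.9]
wheel_centre 0.69 [139.9 214.6] r,deg,up,left [ 106.6 -168.8 -104.5  -20.7]
valve_cap 0.77 [204.5 170. ] r,deg,up,left [  84.4 -169.4  -83.   -15.5]
spoke 0.75 [194.3 168. ] r,deg,up,left [  47.3 -105.6  -12.7  -45.5]
spoke 0.39 [114.5 264.9] r,deg,up,left [ 25855.7   -169.5 -25423.1  -4710.2]
spoke 0.18 [213.  170.5] r,deg,up,left [ 76.8 175.2 -76.5   6.4]
valve_goal 0.78 [215.4 152.5] r,deg,up,left [92.4  1.1 92.4  1.8]
bar_left 0.72 [249.6 147.4] r,deg,up,left [101.2  88.    3.5 101.1]
bar_right 0.96 [171.5 153.6] r,deg,up,left [105.  -66.   42.6 -96. ]
wheel_centre 0.8 [210.9 170. ] r,deg,up,left [  10.  -146.9   -8.3   -5.4]
valve_cap 0.94 [317.  201.5] r,deg,up,left [  92.3 -178.3  -92.2   -2.7]
spoke 0.65 [309.7 184.4] r,deg,up,left [  69.2 -142.5  -54.9  -42.1]
valve_goal 0.94 [271.3 153.7] r,deg,up,left [98.7 -0.1 98.7 -0.1]
bar_left 0.61 [288.9 190.3] r,deg,up,left [89.9 75.2 22.9 87. ]
bar_right 0.71 [304.  147.8] r,deg,up,left [ 103.5  -76.    25.1 -100.4]
wheel_centre 0.94 [293.6 182.3] r,deg,up,left [  13.8 -135.    -9.8   -9.8]
shift [-0.0003, 0.0002, -0.0004] turn [-0.0, -0.0, -0.0] rows 0.0
```

```bash
cat >> h.py <<'E'
def rows(*ps):
    p0=cur(); out=[]
    for P,R in ps:
        d=((P-p0[0])/1000).round(3).tolist(); rv=Ro.from_matrix(R@p0[1].T).as_rotvec().round(3).tolist(); out.append([d,rv])
    print(out)
E
python3 - <<'E'
from h import *
rows(pose(20,-6,130),pose(45,-12,110),pose(62,-18,90),pose(62,-18,75),pose(62,-18,60))
E
```

```text
[[[0.021, -0.001, 0.007], [0.074, 0.003, -0.074]], [[0.052, -0.007, 0.009], [0.148, 0.006, -0.148]], [[0.077, -0.016, 0.006], [0.222, 0.008, -0.222]], [[0.088, -0.016, -0.005], [0.222, 0.008, -0.222]], [[0.099, -0.015, -0.015], [0.222, 0.008, -0.222]]]
```

>>> {"name": "drive_tool", "arguments": {
  "targets": [
    [[0.021, -0.001, 0.007], [0.074, 0.003, -0.074]],
    [[0.052, -0.007, 0.009], [0.148, 0.006, -0.148]],
    [[0.077, -0.016, 0.006], [0.222, 0.008, -0.222]],
    [[0.088, -0.016, -0.005], [0.222, 0.008, -0.222]],
    [[0.099, -0.015, -0.015], [0.222, 0.008, -0.222]]
  ]
}}

```text
clock: 4.27
eef_pos: [506.9, -58.1, 274.3]
eef_rot: [0.219, 0.737, 0.558, 0.314]
force: [-0.6, 0.4, -0.6]
gripper_width: 0.001
```

Run:
```python
from h import *
s=env.state(); print(s['joints'].round(2),s['force'].round(1))
c=look('wrist','w2.png')
for nm,X in dict(tip=pose(62,-18,0)[0]).items(): print(proj(c,X))
rows(pose(62,-18,50),pose(62,-18,35),pose(62,-18,20),pose(62,-18,8),pose(62,-18,8))
```

```text
[-0.67 -0.23  2.2   0.81  0.69 -0.92] [-0.6  0.4 -0.6]
valve_cap 0.66 [ 11.  288.2] r,deg,up,left [  94.6 -172.8  -93.8  -11.8]
valve_goal 0.73 [311.  175.9] r,deg,up,left [97.5 -0.3 97.5 -0.6]
bar_left 0.84 [88.2 26. ] r,deg,up,left [99.5 76.2 23.8 96.6]
wheel_centre 0.77 [156.6 215.8] r,deg,up,left [  0.6 -35.1   0.5  -0.4]
[254.82209285 215.57800328]
[[[0.007, 0.0, -0.008], [0.001, 0.002, 0.0]], [[0.017, 0.001, -0.019], [0.001, 0.002, 0.0]], [[0.028, 0.001, -0.029], [0.001, 0.002, 0.0]], [[0.037, 0.001, -0.038], [0.001, 0.002, 0.0]], [[0.037, 0.001, -0.038], [0.001, 0.002, 0.0]]]
```

View pics/w2.png

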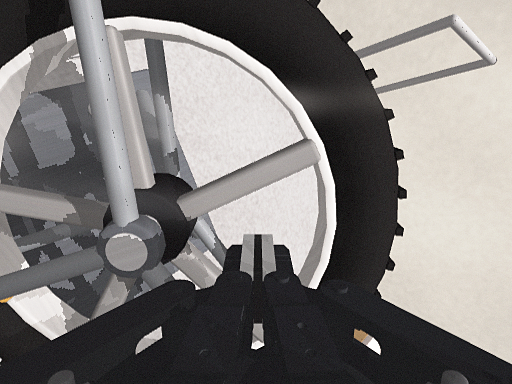

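The picture shows the fingertips at (258, 240) over an open gap, with the first spoke from (180, 205) to (320, 150). The stand model agrees within about 1 mm and 1°. I'll enter the gap.

>>> {"name": "drive_tool", "arguments": {
  "targets": [
    [[0.007, 0.0, -0.008], [0, 0.002, 0.0]],
    [[0.017, 0.001, -0.019], [0, 0.002, 0.0]],
    [[0.028, 0.001, -0.029], [0, 0.002, 0.0]],
    [[0.037, 0.001, -0.038], [0, 0.002, 0.0]],
    [[0.037, 0.001, -0.038], [0, 0.002, 0.0]]
  ]
}}

```text
clock: 5.03
eef_pos: [542.4, -57.5, 236.6]
eef_rot: [0.219, 0.737, 0.557, 0.313]
force: [0.0, -0.4, -0.2]
gripper_width: -0.001
```

Run:
```python
from h import *
s=env.state(); print(s['joints'].round(2),s['force'].round(1))
rows(*[pose(62,a,8) for a in (-12,-6,-1,4,9)])
```

```text
[-0.59 -0.09  2.21  0.93  0.54 -1.02] [ 0.  -0.4 -0.2]
[[[0.0, 0.007, 0.002], [-0.074, -0.004, 0.075]], [[0.001, 0.013, 0.003], [-0.148, -0.007, 0.149]], [[0.001, 0.019, 0.003], [-0.209, -0.009, 0.211]], [[0.001, 0.024, 0.003], [-0.271, -0.011, 0.272]], [[-0.0, 0.03, 0.002], [-0.333, -0.014, 0.334]]]
```

```bash
cat >> h.py <<'E'
def tp(r,phi,f,tilt=12):
    u,l,n=axes(); P,R=pose(r,phi,f); t=np.radians(tilt)
    z=-n*np.cos(t)-u*np.sin(t); y=R[:,1]-z*(R[:,1]@z); y/=np.linalg.norm(y)
    return P,np.stack([np.cross(y,z),y,z],1)
E
python3 - <<'E'
from h import *
rows(tp(62,-18,8,6),tp(62,-18,8,12),*[tp(62,a,8) for a in (-13,-8,-3)])
E
```

```text
[[[-0.001, 0.001, 0.001], [-0.003, 0.104, -0.001]], [[-0.001, 0.001, 0.001], [-0.004, 0.208, -0.004]], [[0.0, 0.006, 0.002], [-0.06, 0.206, 0.065]], [[0.001, 0.011, 0.002], [-0.116, 0.204, 0.134]], [[0.001, 0.017, 0.003], [-0.172, 0.201, 0.204]]]
```

>>> {"name": "drive_tool", "arguments": {
  "targets": [
    [[-0.001, 0.001, 0.001], [-0.003, 0.104, -0.001]],
    [[-0.001, 0.001, 0.001], [-0.004, 0.208, -0.004]],
    [[0.0, 0.006, 0.002], [-0.06, 0.206, 0.065]],
    [[0.001, 0.011, 0.002], [-0.116, 0.204, 0.134]],
    [[0.001, 0.017, 0.003], [-0.172, 0.201, 0.204]]
  ]
}}

```text
clock: 5.45
eef_pos: [545.1, -42.7, 242.8]
eef_rot: [0.195, 0.681, 0.674, 0.209]
force: [5.6, -5.3, -1.2]
gripper_width: 0.001
```

```bash
cat >> h.py <<'E'
def st():
    s=env.state(); u,l,n=axes(); v=s['eef_pos']-C
    print('t',round(s['clock'],2),'j',s['joints'].round(2),'F',s['force'].round(1),'r,phi,f',np.round([np.hypot(v@u,v@l),np.degrees(np.arctan2(v@l,v@u)),v@n],1))
E
python3 - <<'E'
from h import *
st()
rows(*[tp(62,a,8) for a in (3,9,15,20,25)])
E
```

```text
t 5.45 j [-0.45 -0.05  2.03  0.41  0.68 -0.7 ] F [ 5.6 -5.3 -1.2] r,phi,f [65.8 -4.6  9.1]
[[[-0.002, 0.008, -0.003], [-0.051, 0.003, 0.088]], [[-0.003, 0.015, -0.004], [-0.109, 0.001, 0.177]], [[-0.004, 0.021, -0.005], [-0.168, -0.001, 0.267]], [[-0.005, 0.026, -0.006], [-0.216, -0.003, 0.341]], [[-0.007, 0.031, -0.007], [-0.265, -0.004, 0.415]]]
```

>>> {"name": "drive_tool", "arguments": {
  "targets": [
    [[-0.002, 0.008, -0.003], [-0.051, 0.003, 0.088]],
    [[-0.003, 0.015, -0.004], [-0.109, 0.001, 0.177]],
    [[-0.004, 0.021, -0.005], [-0.168, 0, 0.267]],
    [[-0.005, 0.026, -0.006], [-0.216, -0.003, 0.341]],
    [[-0.007, 0.031, -0.007], [-0.265, -0.004, 0.415]]
  ]
}}

```text
clock: 5.87
eef_pos: [539.9, -13.8, 239.5]
eef_rot: [0.242, 0.495, 0.82, 0.155]
force: [5.6, -3.3, 1.0]
gripper_width: -0.002
```

Run:
```python
from h import *
st()
rows(*[tp(62,a,8) for a in (28,33,38,42,42)])
```

```text
t 5.87 j [-0.38 -0.06  2.05  0.37  0.65 -1.1 ] F [ 5.6 -3.3  1. ] r,phi,f [64.9 21.6  9.6]
[[[-0.003, 0.005, -0.005], [-0.023, 0.006, 0.044]], [[-0.005, 0.01, -0.007], [-0.071, 0.004, 0.118]], [[-0.008, 0.014, -0.009], [-0.119, 0.003, 0.192]], [[-0.01, 0.017, -0.011], [-0.157, 0.002, 0.25]], [[-0.01, 0.017, -0.011], [-0.157, 0.002, 0.25]]]
```

>>> {"name": "drive_tool", "arguments": {
  "targets": [
    [[-0.003, 0.005, -0.005], [-0.023, 0.006, 0.044]],
    [[-0.005, 0.01, -0.007], [-0.071, 0.004, 0.118]],
    [[-0.008, 0.014, -0.009], [-0.119, 0.003, 0.192]],
    [[-0.01, 0.017, -0.011], [-0.157, 0.002, 0.25]],
    [[-0.01, 0.017, -0.011], [-0.157, 0.002, 0.25]]
  ]
}}

```text
clock: 6.28
eef_pos: [530.6, 2.4, 231.2]
eef_rot: [0.26, 0.367, 0.885, 0.119]
force: [2.1, 0.1, 3.6]
gripper_width: 0.001
```

Run:
```python
from h import *
st()
look('wrist','w3.png'); look('side')
rows(tp(62,39,20),tp(62,38,40),tp(62,36,60),tp(62,30,75),tp(62,24,75))
```

```text
t 6.28 j [-0.34 -0.07  2.08  0.36  0.62 -1.36] F [2.1 0.1 3.6] r,phi,f [63.  39.9  9.9]
spoke 0.15 [107.9  96.2] r,deg,up,left [ 68.9 137.2 -50.5  46.8]
bar_left 0.6 [305.4 125.6] r,deg,up,left [98.6 76.  23.8 95.7]
wheel_centre 0.82 [138.6 241.5] r,deg,up,left [  1.4 -59.4   0.7  -1.2]
valve_cap 0.91 [309.8 174.1] r,deg,up,left [  79.2 -120.   -39.7  -68.6]
spoke 0.78 [298.7 166.1] r,deg,up,left [ 63.9 -89.3   0.8 -63.9]
valve_goal 0.97 [272.9 153.4] r,deg,up,left [94.9 -3.8 94.7 -6.4]
bar_left 0.6 [290.  191.6] r,deg,up,left [89.3 78.1 18.5 87.4]
bar_right 0.9 [301.8 146.9] r,deg,up,left [100.6 -70.9  33.  -95.1]
wheel_centre 0.88 [291.6 184.9] r,deg,up,left [  8.4 141.7  -6.6   5.2]
[[[-0.007, -0.001, 0.008], [0.029, 0.004, -0.041]], [[-0.021, -0.003, 0.023], [0.038, 0.004, -0.056]], [[-0.034, -0.005, 0.038], [0.058, 0.005, -0.085]], [[-0.042, -0.011, 0.051], [0.115, 0.007, -0.174]], [[-0.04, -0.016, 0.053], [0.173, 0.009, -0.263]]]
```

>>> {"name": "drive_tool", "arguments": {
  "targets": [
    [[-0.007, -0.001, 0.008], [0.029, 0.004, -0.041]],
    [[-0.021, -0.003, 0.023], [0.038, 0.004, -0.056]],
    [[-0.034, -0.005, 0.038], [0.058, 0.005, -0.085]],
    [[-0.042, -0.011, 0.051], [0.115, 0.007, -0.174]],
    [[-0.04, -0.016, 0.053], [0.173, 0.009, -0.263]]
  ]
}}

```text
clock: 7.4
eef_pos: [489.3, -13.9, 284.8]
eef_rot: [0.236, 0.506, 0.814, 0.159]
force: [0.6, -0.3, 0.6]
gripper_width: -0.001
```

Run:
```python
from h import *
st()
rows(*[tp(62,a,75) for a in (20,14,9,4,-1)])
```

```text
t 7.4 j [-0.45 -0.22  2.05  0.35  0.82 -1.08] F [ 0.6 -0.3  0.6] r,phi,f [62.1 24.4 77.4]
[[[0.003, -0.004, -0.001], [0.036, 0.002, -0.054]], [[0.005, -0.011, 0.001], [0.094, 0.004, -0.143]], [[0.006, -0.016, 0.002], [0.142, 0.006, -0.218]], [[0.006, -0.021, 0.002], [0.191, 0.008, -0.293]], [[0.007, -0.027, 0.002], [0.24, 0.009, -0.368]]]
```

>>> {"name": "drive_tool", "arguments": {
  "targets": [
    [[0.003, -0.004, 0], [0.036, 0.002, -0.054]],
    [[0.005, -0.011, 0.001], [0.094, 0.004, -0.143]],
    [[0.006, -0.016, 0.002], [0.142, 0.006, -0.218]],
    [[0.006, -0.021, 0.002], [0.191, 0.008, -0.293]],
    [[0.007, -0.027, 0.002], [0.24, 0.009, -0.368]]
  ]
}}

```text
clock: 7.82
eef_pos: [495.1, -40.9, 285.9]
eef_rot: [0.193, 0.674, 0.683, 0.207]
force: [-0.8, -0.8, 0.7]
gripper_width: -0.001
```

Run:
```python
from h import *
st()
rows(*[tp(62,a,75) for a in (-5,-11,-17,-23,-28)])
```

```text
t 7.82 j [-0.52 -0.2   2.03  0.4   0.85 -0.73] F [-0.8 -0.8  0.7] r,phi,f [60.8 -1.4 74.8]
[[[0.001, -0.004, 0.001], [0.034, -0.001, -0.054]], [[0.0, -0.01, 0.0], [0.092, 0.001, -0.144]], [[-0.0, -0.017, -0.001], [0.15, 0.004, -0.234]], [[-0.002, -0.023, -0.002], [0.208, 0.006, -0.323]], [[-0.003, -0.028, -0.004], [0.256, 0.008, -0.397]]]
```

>>> {"name": "drive_tool", "arguments": {
  "targets": [
    [[0.001, -0.004, 0.001], [0.034, 0, -0.054]],
    [[0.0, -0.01, 0.0], [0.092, 0.001, -0.144]],
    [[0, -0.017, -0.001], [0.15, 0.004, -0.234]],
    [[-0.002, -0.023, -0.002], [0.208, 0.006, -0.323]],
    [[-0.003, -0.028, -0.004], [0.256, 0.008, -0.397]]
  ]
}}

```text
clock: 8.23
eef_pos: [490.9, -69.1, 281.1]
eef_rot: [0.139, 0.817, 0.503, 0.247]
force: [-0.5, 0.5, 0.1]
gripper_width: -0.002
```

Run:
```python
from h import *
st()
look('wrist','w4.png')
rows(tp(62,-36,75),tp(62,-42,65),tp(62,-42,50),tp(62,-42,35),tp(62,-42,20))
```

```text
t 8.23 j [-0.61 -0.19  2.04  0.44  0.87 -0.36] F [-0.5  0.5  0.1] r,phi,f [ 61.2 -28.8  75.1]
valve_goal 0.59 [318.  134.4] r,deg,up,left [96.6 -0.6 96.6 -1.1]
bar_left 0.84 [90.6 33.7] r,deg,up,left [99.5 75.8 24.4 96.5]
bar_right 0.66 [87.3 33.4] r,deg,up,left [100.1  76.8  22.9  97.5]
wheel_centre 0.58 [191.  193.7] r,deg,up,left [   1.9 -102.9   -0.4   -1.8]
[[[-0.003, -0.008, -0.003], [0.077, 0.002, -0.12]], [[0.001, -0.012, -0.013], [0.135, 0.005, -0.208]], [[0.012, -0.012, -0.024], [0.135, 0.005, -0.208]], [[0.023, -0.012, -0.034], [0.135, 0.005, -0.208]], [[0.033, -0.011, -0.045], [0.135, 0.005, -0.208]]]
```

View pics/w4.png

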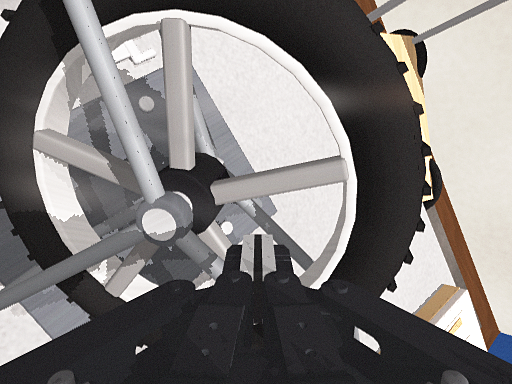

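The picture shows the next spoke running from (215, 190) to (345, 165) and the gap below it open. The fingers are at (258, 245). I'll enter for stroke 2.

>>> {"name": "drive_tool", "arguments": {
  "targets": [
    [[-0.003, -0.008, -0.003], [0.077, 0.002, -0.12]],
    [[0.001, -0.012, -0.013], [0.135, 0.005, -0.208]],
    [[0.012, -0.012, -0.024], [0.135, 0.005, -0.208]],
    [[0.023, -0.012, -0.034], [0.135, 0.005, -0.208]],
    [[0.033, -0.011, -0.045], [0.135, 0.005, -0.208]]
  ]
}}

```text
clock: 9.0
eef_pos: [525.5, -79.6, 236.8]
eef_rot: [0.109, 0.87, 0.403, 0.262]
force: [-0.6, 0.5, 0.0]
gripper_width: 0.001
```

Run:
```python
from h import *
st()
rows(tp(62,-42,12),tp(62,-42,8),*[tp(62,a,8) for a in (-36,-31,-26)])
```

```text
t 9.0 j [-0.58 -0.07  2.05  0.49  0.73 -0.17] F [-0.6  0.5  0. ] r,phi,f [ 62.2 -41.6  19.7]
[[[0.005, 0.0, -0.006], [0.001, 0.0, -0.001]], [[0.008, 0.0, -0.009], [0.001, 0.0, -0.001]], [[0.011, 0.005, -0.006], [-0.057, -0.002, 0.087]], [[0.013, 0.01, -0.004], [-0.104, -0.004, 0.161]], [[0.014, 0.015, -0.002], [-0.153, -0.005, 0.235]]]
```

>>> {"name": "drive_tool", "arguments": {
  "targets": [
    [[0.005, 0.0, -0.006], [0, 0.0, 0]],
    [[0.008, 0.0, -0.009], [0, 0.0, 0]],
    [[0.011, 0.005, -0.006], [-0.057, -0.002, 0.087]],
    [[0.013, 0.01, -0.004], [-0.104, -0.004, 0.161]],
    [[0.014, 0.015, -0.002], [-0.153, -0.005, 0.235]]
  ]
}}

```text
clock: 9.42
eef_pos: [539.7, -65.3, 234.8]
eef_rot: [0.146, 0.804, 0.522, 0.243]
force: [2.1, -5.2, -3.7]
gripper_width: 0.001
```

Run:
```python
from h import *
st()
rows(*[tp(62,a,8) for a in (-22,-17,-11,-6,0)])
```

```text
t 9.42 j [-0.52 -0.04  2.04  0.46  0.69 -0.39] F [ 2.1 -5.2 -3.7] r,phi,f [ 62.  -26.4   7.9]
[[[0.001, 0.004, 0.001], [-0.034, -0.002, 0.056]], [[0.002, 0.01, 0.003], [-0.082, -0.004, 0.13]], [[0.003, 0.016, 0.004], [-0.14, -0.006, 0.22]], [[0.003, 0.021, 0.004], [-0.189, -0.007, 0.295]], [[0.003, 0.028, 0.005], [-0.247, -0.01, 0.384]]]
```

>>> {"name": "drive_tool", "arguments": {
  "targets": [
    [[0.001, 0.004, 0.001], [-0.034, -0.002, 0.056]],
    [[0.002, 0.01, 0.003], [-0.082, -0.004, 0.13]],
    [[0.003, 0.016, 0.004], [-0.14, -0.006, 0.22]],
    [[0.003, 0.021, 0.004], [-0.189, -0.007, 0.295]],
    [[0.003, 0.028, 0.005], [-0.247, -0.01, 0.384]]
  ]
}}

```text
clock: 9.83
eef_pos: [543.8, -38.8, 241.0]
eef_rot: [0.2, 0.663, 0.692, 0.204]
force: [3.4, -5.5, -2.9]
gripper_width: 0.001
```

Run:
```python
from h import *
st()
rows(*[tp(62,a,8) for a in (4,9,15,20,26)])
```

```text
t 9.83 j [-0.44 -0.05  2.03  0.41  0.68 -0.74] F [ 3.4 -5.5 -2.9] r,phi,f [63.5 -1.2  8.7]
[[[-0.001, 0.006, -0.002], [-0.033, 0.002, 0.057]], [[-0.002, 0.011, -0.002], [-0.082, 0.0, 0.132]], [[-0.003, 0.017, -0.003], [-0.14, -0.002, 0.222]], [[-0.004, 0.022, -0.004], [-0.188, -0.003, 0.296]], [[-0.006, 0.028, -0.006], [-0.246, -0.005, 0.385]]]
```

>>> {"name": "drive_tool", "arguments": {
  "targets": [
    [[0, 0.006, -0.002], [-0.033, 0.002, 0.057]],
    [[-0.002, 0.011, -0.002], [-0.082, 0.0, 0.132]],
    [[-0.003, 0.017, -0.003], [-0.14, -0.002, 0.222]],
    [[-0.004, 0.022, -0.004], [-0.188, -0.003, 0.296]],
    [[-0.006, 0.028, -0.006], [-0.246, -0.005, 0.385]]
  ]
}}

```text
clock: 10.25
eef_pos: [539.8, -12.4, 237.5]
eef_rot: [0.242, 0.487, 0.825, 0.153]
force: [3.9, -5.1, 0.6]
gripper_width: 0.002
```

Run:
```python
from h import *
st()
rows(*[tp(62,a,8) for a in (30,34,38,42,42)])
```

```text
t 10.25 j [-0.37 -0.06  2.05  0.37  0.64 -1.12] F [ 3.9 -5.1  0.6] r,phi,f [64.1 23.2  8.2]
[[[-0.004, 0.006, -0.004], [-0.033, 0.004, 0.057]], [[-0.006, 0.009, -0.005], [-0.071, 0.003, 0.116]], [[-0.007, 0.013, -0.007], [-0.11, 0.001, 0.175]], [[-0.01, 0.016, -0.009], [-0.148, 0.0, 0.234]], [[-0.01, 0.016, -0.009], [-0.148, 0.0, 0.234]]]
```

>>> {"name": "drive_tool", "arguments": {
  "targets": [
    [[-0.004, 0.006, -0.004], [-0.033, 0.004, 0.057]],
    [[-0.006, 0.009, -0.005], [-0.071, 0.003, 0.116]],
    [[-0.007, 0.013, -0.007], [-0.11, 0.001, 0.175]],
    [[-0.01, 0.016, -0.009], [-0.148, 0.0, 0.234]],
    [[-0.01, 0.016, -0.009], [-0.148, 0.0, 0.234]]
  ]
}}

```text
clock: 10.67
eef_pos: [530.7, 3.5, 230.1]
eef_rot: [0.26, 0.366, 0.886, 0.119]
force: [2.8, 0.6, 1.8]
gripper_width: 0.002
```

Run:
```python
from h import *
st()
look('side')
rows(tp(62,39,20),tp(62,38,40),tp(62,36,60),tp(62,30,75),tp(62,24,75))
```

```text
t 10.67 j [-0.34 -0.07  2.08  0.36  0.62 -1.37] F [2.8 0.6 1.8] r,phi,f [63.2 41.   9. ]
valve_cap 0.65 [287.4 145.1] r,deg,up,left [105.9 -52.9  63.9 -84.4]
spoke 0.65 [283.3 162. ] r,deg,up,left [ 56.7 -23.7  51.9 -22.8]
valve_goal 0.91 [271.3 151.7] r,deg,up,left [101.3  -3.6 101.1  -6.3]
bar_left 0.74 [289.9 192.5] r,deg,up,left [92.1 78.8 17.8 90.3]
bar_right 0.58 [304.4 148.4] r,deg,up,left [102.5 -76.9  23.2 -99.9]
wheel_centre 0.66 [293.6 182.5] r,deg,up,left [  13.6 -137.6  -10.    -9.1]
[[[-0.007, -0.003, 0.009], [0.029, 0.003, -0.044]], [[-0.021, -0.004, 0.023], [0.038, 0.004, -0.058]], [[-0.034, -0.006, 0.038], [0.057, 0.005, -0.088]], [[-0.042, -0.012, 0.051], [0.115, 0.007, -0.176]], [[-0.04, -0.018, 0.053], [0.173, 0.009, -0.265]]]
```

>>> {"name": "drive_tool", "arguments": {
  "targets": [
    [[-0.007, -0.003, 0.009], [0.029, 0.003, -0.044]],
    [[-0.021, -0.004, 0.023], [0.038, 0.004, -0.058]],
    [[-0.034, -0.006, 0.038], [0.057, 0.005, -0.088]],
    [[-0.042, -0.012, 0.051], [0.115, 0.007, -0.176]],
    [[-0.04, -0.018, 0.053], [0.173, 0.009, -0.265]]
  ]
}}

```text
clock: 11.43
eef_pos: [489.0, -14.2, 283.3]
eef_rot: [0.235, 0.505, 0.815, 0.159]
force: [0.8, -0.6, 0.2]
gripper_width: 0.001
```

>>> {"name": "drive_tool", "arguments": {
  "targets": [
    [[0.003, -0.004, 0], [0.036, 0.002, -0.054]],
    [[0.005, -0.011, 0.001], [0.094, 0.004, -0.143]],
    [[0.006, -0.016, 0.002], [0.142, 0.006, -0.218]],
    [[0.006, -0.021, 0.002], [0.191, 0.008, -0.293]],
    [[0.007, -0.027, 0.002], [0.24, 0.009, -0.368]]
  ]
}}

```text
clock: 11.85
eef_pos: [494.5, -40.7, 283.6]
eef_rot: [0.192, 0.672, 0.684, 0.207]
force: [0.7, -0.2, -0.6]
gripper_width: 0.001
```

Run:
```python
from h import *
st()
rows(*[tp(60,a,75) for a in (-5,-11,-17,-23,-28)])
```

```text
t 11.85 j [-0.52 -0.2   2.03  0.4   0.85 -0.74] F [ 0.7 -0.2 -0.6] r,phi,f [58.8 -1.2 73.6]
[[[-0.0, -0.004, 0.002], [0.033, -0.003, -0.059]], [[-0.0, -0.01, 0.001], [0.091, -0.0, -0.149]], [[-0.001, -0.016, -0.0], [0.149, 0.002, -0.238]], [[-0.003, -0.022, -0.002], [0.207, 0.005, -0.328]], [[-0.004, -0.027, -0.003], [0.255, 0.007, -0.402]]]
```

>>> {"name": "drive_tool", "arguments": {
  "targets": [
    [[0, -0.004, 0.002], [0.033, -0.003, -0.059]],
    [[0, -0.01, 0.001], [0.091, 0, -0.149]],
    [[-0.001, -0.016, 0], [0.149, 0.002, -0.238]],
    [[-0.003, -0.022, -0.002], [0.207, 0.005, -0.328]],
    [[-0.004, -0.027, -0.003], [0.255, 0.007, -0.402]]
  ]
}}

```text
clock: 12.27
eef_pos: [489.0, -67.1, 278.6]
eef_rot: [0.138, 0.817, 0.504, 0.246]
force: [-0.3, -0.4, 0.3]
gripper_width: 0.002
```

Run:
```python
from h import *
st()
c=look('wrist','w5.png')
for a in (-15,-36+0): print(a,proj(c,pose(65,a,19)[0]))
rows(tp(60,-36,75),tp(59,-42,65),tp(59,-42,50),tp(59,-42,35),tp(59,-42,20))
```

```text
t 12.27 j [-0.61 -0.19  2.04  0.44  0.87 -0.36] F [-0.3 -0.4  0.3] r,phi,f [ 57.6 -28.5  74.7]
valve_cap 0.94 [326.  260.2] r,deg,up,left [ 96.8 -49.   63.5 -73.1]
spoke 0.81 [282.  178.8] r,deg,up,left [ 63.8 -13.2  62.1 -14.5]
spoke 0.32 [327.4 260. ] r,deg,up,left [ 99.2 -50.7  62.8 -76.8]
valve_goal 0.69 [325.8 134.5] r,deg,up,left [97.2 -0.5 97.2 -0.9]
bar_left 0.78 [97.3 34.1] r,deg,up,left [99.5 75.9 24.3 96.5]
wheel_centre 0.7 [194.8 196. ] r,deg,up,left [   3.  -129.3   -1.9   -2.3]
-15 [283.39669025 185.5590589 ]
-36 [284.91746016 221.84342788]
[[[-0.003, -0.008, -0.003], [0.077, 0.002, -0.12]], [[0.001, -0.012, -0.013], [0.134, 0.004, -0.208]], [[0.012, -0.011, -0.024], [0.134, 0.004, -0.208]], [[0.022, -0.011, -0.035], [0.134, 0.004, -0.208]], [[0.033, -0.011, -0.045], [0.134, 0.004, -0.208]]]
```

View pics/w5.png

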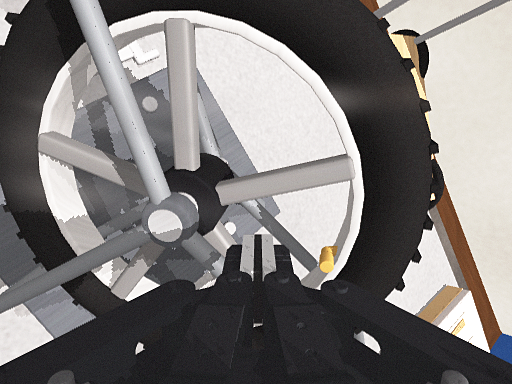

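The valve is at (327, 260), about -49°, and the next spoke is at -13°. The gap for the finger is open, with the valve outside the finger's radius. I'll enter for the last stroke, which needs about 49°.

>>> {"name": "drive_tool", "arguments": {
  "targets": [
    [[-0.003, -0.008, -0.003], [0.077, 0.002, -0.12]],
    [[0.001, -0.012, -0.013], [0.134, 0.004, -0.208]],
    [[0.012, -0.011, -0.024], [0.134, 0.004, -0.208]],
    [[0.022, -0.011, -0.035], [0.134, 0.004, -0.208]],
    [[0.033, -0.011, -0.045], [0.134, 0.004, -0.208]]
  ]
}}

```text
clock: 13.03
eef_pos: [523.5, -77.9, 234.8]
eef_rot: [0.109, 0.87, 0.403, 0.262]
force: [-0.5, 0.3, 0.0]
gripper_width: -0.001
```

Run:
```python
from h import *
st()
rows(tp(60,-42,12),tp(60,-41,8),*[tp(60,a,8) for a in (-36,-31,-26)])
```

```text
t 13.03 j [-0.58 -0.07  2.06  0.49  0.72 -0.18] F [-0.5  0.3  0. ] r,phi,f [ 58.9 -42.2  19.6]
[[[0.006, -0.0, -0.005], [0.001, 0.0, -0.002]], [[0.009, 0.001, -0.007], [-0.009, -0.0, 0.013]], [[0.012, 0.005, -0.005], [-0.056, -0.002, 0.087]], [[0.013, 0.009, -0.003], [-0.104, -0.004, 0.16]], [[0.015, 0.014, -0.001], [-0.152, -0.006, 0.235]]]
```

>>> {"name": "drive_tool", "arguments": {
  "targets": [
    [[0.006, 0, -0.005], [0, 0.0, -0.002]],
    [[0.009, 0.001, -0.007], [-0.009, 0, 0.013]],
    [[0.012, 0.005, -0.005], [-0.056, -0.002, 0.087]],
    [[0.013, 0.009, -0.003], [-0.104, -0.004, 0.16]],
    [[0.015, 0.014, -0.001], [-0.152, -0.006, 0.235]]
  ]
}}

```text
clock: 13.45
eef_pos: [538.5, -64.5, 233.8]
eef_rot: [0.146, 0.804, 0.523, 0.243]
force: [0.4, -4.7, -3.7]
gripper_width: 0.0
```

Run:
```python
from h import *
st()
rows(*[tp(60,a,8) for a in (-22,-17,-12,-7,-2)])
```

```text
t 13.45 j [-0.52 -0.04  2.04  0.46  0.69 -0.39] F [ 0.4 -4.7 -3.7] r,phi,f [ 60.2 -26.4   8. ]
[[[0.001, 0.004, 0.001], [-0.034, -0.002, 0.054]], [[0.002, 0.009, 0.002], [-0.082, -0.003, 0.129]], [[0.003, 0.014, 0.003], [-0.131, -0.005, 0.204]], [[0.003, 0.02, 0.004], [-0.179, -0.007, 0.278]], [[0.003, 0.025, 0.004], [-0.228, -0.009, 0.353]]]
```

>>> {"name": "drive_tool", "arguments": {
  "targets": [
    [[0.001, 0.004, 0.001], [-0.034, -0.002, 0.054]],
    [[0.002, 0.009, 0.002], [-0.082, -0.003, 0.129]],
    [[0.003, 0.014, 0.003], [-0.131, -0.005, 0.204]],
    [[0.003, 0.02, 0.004], [-0.179, -0.007, 0.278]],
    [[0.003, 0.025, 0.004], [-0.228, -0.009, 0.353]]
  ]
}}

```text
clock: 13.87
eef_pos: [542.3, -40.5, 239.0]
eef_rot: [0.196, 0.675, 0.681, 0.207]
force: [3.7, -5.7, -2.3]
gripper_width: 0.005
```

Run:
```python
from h import *
st()
rows(*[tp(60,a,8) for a in (2,6,10,13,13)])
```

```text
t 13.87 j [-0.45 -0.05  2.04  0.42  0.67 -0.72] F [ 3.7 -5.7 -2.3] r,phi,f [61.  -2.8  8.3]
[[[-0.001, 0.005, -0.001], [-0.033, 0.001, 0.056]], [[-0.001, 0.009, -0.001], [-0.072, 0.0, 0.116]], [[-0.002, 0.013, -0.002], [-0.111, -0.001, 0.176]], [[-0.002, 0.016, -0.002], [-0.14, -0.002, 0.22]], [[-0.002, 0.016, -0.002], [-0.14, -0.002, 0.22]]]
```

>>> {"name": "drive_tool", "arguments": {
  "targets": [
    [[0, 0.005, 0], [-0.033, 0.001, 0.056]],
    [[0, 0.009, 0], [-0.072, 0.0, 0.116]],
    [[-0.002, 0.013, -0.002], [-0.111, 0, 0.176]],
    [[-0.002, 0.016, -0.002], [-0.14, -0.002, 0.22]],
    [[-0.002, 0.016, -0.002], [-0.14, -0.002, 0.22]]
  ]
}}

```text
clock: 14.28
eef_pos: [541.3, -24.9, 238.6]
eef_rot: [0.221, 0.579, 0.764, 0.18]
force: [3.8, -1.9, 0.9]
gripper_width: 0.002
```

Run:
```python
from h import *
st()
c=look('wrist','w6.png'); look('side')
rows(*[tp(60,a,8) for a in (14,15,16,16)])
```

```text
t 14.28 j [-0.41 -0.06  2.04  0.39  0.66 -0.93] F [ 3.8 -1.9  0.9] r,phi,f [61.8 11.9  8.3]
spoke 0.68 [256.  222.7] r,deg,up,left [63.9 28.5 56.1 30.5]
spoke 0.66 [136.1 360.3] r,deg,up,left [ 63.7 -78.3  12.9 -62.3]
bar_left 0.88 [181.3  22.8] r,deg,up,left [99.  76.6 22.9 96.3]
bar_right 0.31 [143.5 240.6] r,deg,up,left [31.4 46.3 21.7 22.7]
wheel_centre 0.91 [145.  239.8] r,deg,up,left [  1.6 -21.9   1.5  -0.6]
valve_cap 0.72 [275.4 150.9] r,deg,up,left [ 93.7 -14.   90.9 -22.6]
spoke 0.82 [280.2 173.5] r,deg,up,left [52.8 26.5 47.3 23.5]
valve_goal 0.88 [272.7 152.8] r,deg,up,left [96.3 -4.5 96.  -7.6]
bar_left 0.75 [288.5 191.1] r,deg,up,left [93.4 75.6 23.2 90.5]
wheel_centre 0.88 [290.  183.8] r,deg,up,left [ 7.1 94.3 -0.5  7.1]
[[[-0.001, 0.002, -0.0], [-0.009, -0.0, 0.016]], [[-0.001, 0.003, -0.001], [-0.019, -0.001, 0.031]], [[-0.001, 0.004, -0.001], [-0.029, -0.001, 0.045]], [[-0.001, 0.004, -0.001], [-0.029, -0.001, 0.045]]]
```

View pics/w6.png

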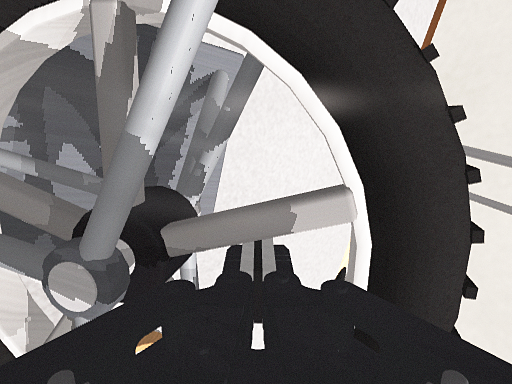

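The picture shows the pushed spoke from (165, 243) to (350, 200), with the finger touching its lower edge. The spoke is at about 28.5°, so the valve is about 7.5° short.

>>> {"name": "drive_tool", "arguments": {
  "targets": [
    [[0, 0.002, 0], [-0.009, 0, 0.016]],
    [[-0.001, 0.004, -0.001], [-0.029, 0, 0.045]],
    [[-0.001, 0.006, -0.002], [-0.04, 0, 0.07]],
    [[-0.001, 0.006, -0.002], [-0.04, 0, 0.07]],
    [[-0.001, 0.006, -0.002], [-0.04, 0, 0.07]]
  ]
}}

```text
clock: 15.4
eef_pos: [538.8, -18.2, 234.4]
eef_rot: [0.224, 0.549, 0.786, 0.173]
force: [1.3, -1.1, 2.2]
gripper_width: -0.001
```

Run:
```python
from h import *
st()
look('wrist'); st()
rows(*[tp(60,a,8) for a in (18,18.5,18.5)])
```

```text
t 15.4 j [-0.4  -0.05  2.05  0.39  0.66 -1.  ] F [ 1.3 -1.1  2.2] r,phi,f [59.1 19.3  6.9]
spoke 0.75 [258.3 219.4] r,deg,up,left [64.  37.5 50.8 38.9]
bar_left 0.56 [213.2  42.5] r,deg,up,left [99.7 76.4 23.5 96.9]
wheel_centre 0.89 [147.  248.9] r,deg,up,left [  1.6 -63.8   0.7  -1.4]
t 15.75 j [-0.4  -0.05  2.05  0.39  0.66 -1.  ] F [ 0.2 -0.6  1. ] r,phi,f [59.3 19.1  6.9]
[[[0.0, -0.001, 0.001], [-0.009, -0.003, 0.005]], [[-0.0, -0.0, 0.001], [-0.014, -0.004, 0.012]], [[-0.0, -0.0, 0.001], [-0.014, -0.004, 0.012]]]
```

Run:
```python
from h import *
rows(tp(60,16,8),tp(60,14,20),tp(60,12,45),tp(60,10,75),tp(55,5,100))
```

```text
[[[0.001, -0.003, 0.002], [0.01, -0.003, -0.025]], [[-0.008, -0.005, 0.011], [0.03, -0.002, -0.055]], [[-0.025, -0.008, 0.029], [0.049, -0.001, -0.085]], [[-0.046, -0.011, 0.05], [0.068, -0.0, -0.115]], [[-0.066, -0.017, 0.065], [0.117, 0.002, -0.189]]]
```

>>> {"name": "drive_tool", "arguments": {
  "targets": [
    [[0.001, -0.003, 0.002], [0.01, -0.003, -0.025]],
    [[-0.008, -0.005, 0.011], [0.03, -0.002, -0.055]],
    [[-0.025, -0.008, 0.029], [0.049, 0, -0.085]],
    [[-0.046, -0.011, 0.05], [0.068, 0, -0.115]],
    [[-0.066, -0.017, 0.065], [0.117, 0.002, -0.189]]
  ]
}}

```text
clock: 16.17
eef_pos: [471.5, -34.2, 299.5]
eef_rot: [0.204, 0.634, 0.72, 0.196]
force: [-0.8, -0.1, -0.4]
gripper_width: -0.002
```

Run:
```python
from h import *
st()
c=look('wrist','w7.png'); look('side')
for a in (36,-36): print(a,proj(c,pose(65,a,19)[0]).round(1))
print(proj(c,pose(97,0,18)[0]).round(1))
rows(tp(60,10,75),tp(60,8,50),tp(60,8,25),tp(60,8,8))
```

```text
t 16.17 j [-0.54 -0.26  2.04  0.39  0.91 -0.84] F [-0.8 -0.1 -0.4] r,phi,f [ 54.3   6.4 100.9]
valve_cap 0.93 [345.6 221. ] r,deg,up,left [97.3  1.3 97.3  2.2]
spoke 0.66 [283.7 156.5] r,deg,up,left [63.9 38.1 50.2 39.4]
spoke 0.43 [218.3 197.7] r,deg,up,left [ 6.3 30.3  5.5  3.2]
valve_goal 0.89 [346.  223.6] r,deg,up,left [97.8  0.3 97.8  0.5]
bar_left 0.65 [345.1 222.6] r,deg,up,left [95.2  5.6 94.8  9.3]
wheel_centre 0.64 [219.6 195.6] r,deg,up,left [ 2.9 24.1  2.6  1.2]
valve_cap 0.61 [272.9 155.7] r,deg,up,left [91.9  0.5 91.9  0.8]
spoke 0.82 [279.7 179. ] r,deg,up,left [59.5 44.6 42.4 41.8]
spoke 0.21 [321.9 184.4] r,deg,up,left [ 130.3 -137.7  -96.4  -87.7]
valve_goal 0.73 [271.4 153.2] r,deg,up,left [99.  -1.2 99.  -2. ]
bar_left 0.94 [288.4 190. ] r,deg,up,left [91.  74.3 24.7 87.6]
bar_right 0.81 [306.  146.5] r,deg,up,left [ 114.7  -79.8   20.3 -112.9]
wheel_centre 0.72 [293.3 185.9] r,deg,up,left [ 13.2 168.2 -12.9   2.7]
36 [285.6 160.2]
-36 [273.8 263.9]
[344.7 224.1]
[[[0.02, 0.006, -0.014], [-0.049, -0.003, 0.074]], [[0.038, 0.005, -0.032], [-0.03, -0.002, 0.044]], [[0.056, 0.005, -0.049], [-0.03, -0.002, 0.044]], [[0.068, 0.006, -0.061], [-0.03, -0.002, 0.044]]]
```

View pics/w7.png

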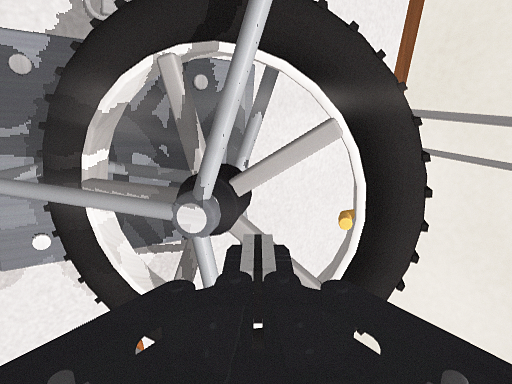

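The valve is at (346, 220), slightly above the model's twelve-o'clock pixel (345, 224), which suggests about 1–2° too far CCW. I'll check this against the stand's own arms in the depth image.

```bash
cat > meas.py <<'E'
from h import *
def meas():
    c=env.capture('wrist'); u,l,n=axes(); v,w=np.mgrid[0:384,0:512]
    D=c['depth'].astype(float); R=np.array(c['R']); o=-R.T@np.array(c['t'])
    d=np.stack([(w-c['cx'])/c['fx'],(v-c['cy'])/c['fy'],np.ones_like(D)],-1)@R
    X=o+d*D[...,None]-C; U,L,F=X@u,X@l,X@n; r=np.hypot(U,L); a=np.degrees(np.arctan2(L,U)); ok=D>0
    def line(m,nm):
        if m.sum()<60: print(nm,'few',m.sum()); return
        p=np.stack([U[m],L[m]],1).astype(np.float32); vx,vy,x0,y0=cv2.fitLine(p,cv2.DIST_HUBER,0,.01,.01).ravel()
        if vx*x0+vy*y0<0: vx,vy=-vx,-vy
        print(nm,m.sum(),'dir',round(np.degrees(np.arctan2(vy,vx)),2),'miss',round(x0*vy-y0*vx,1),'F',round(np.median(F[m]),1))
    wr=lambda x:(x+180)%360-180
    for b in (75,180,-75): line(ok&(F>40)&(F<54)&(r>35)&(r<150)&(abs(wr(a-b))<15),f'arm{b}')
    for b in (36,108,180,-108,-36): line(ok&(F>14)&(F<24)&(r>35)&(r<88)&(abs(wr(a-b))<14),f'spoke{b}')
    img=c['img'].astype(int); m=(img[...,0]-img[...,2]>70)&(r>80)&(r<106)&(F>5)&(F<35)&ok&(abs(a)<20)
    print('valve px',m.sum(),np.round([np.median(a[m]),np.median(U[m]),np.median(L[m]),np.median(F[m])],2))
    for t,f in [('valve_cap',18),('valve_goal',18)]:
        q=env.spot_point(t,c)[:1]; q and print(t,round(q[0]['score'],2),np.round(onplane(c,q[0]['uv'],f),1))
    return c
E
python3 - <<'E'
from meas import *
meas(); st()
rows(tp(30,5,115),tp(15,0,130),tp(0,0,140),pose(0,0,140),pose(0,0,140))
E
```

```text
arm75 3669 dir 75.33 miss 1.3 F 47.7
arm180 2434 dir -179.38 miss 0.9 F 46.8
arm-75 394 dir -87.5 miss -11.5 F 46.5
spoke36 1666 dir 38.09 miss 0.5 F 19.0
spoke108 1634 dir 109.66 miss 1.2 F 19.2
spoke180 758 dir -178.77 miss 2.3 F 18.5
spoke-108 589 dir -101.31 miss 5.0 F 18.2
spoke-36 189 dir -32.71 miss -3.0 F 17.5
valve px 234 [ 2.53 96.77  4.23 23.11]
valve_cap 0.6 [97.2  2.3 97.2  4. ]
valve_goal 0.85 [97.3  0.7 97.3  1.2]
t 17.02 j [-0.54 -0.26  2.04  0.39  0.9  -0.85] F [ 0.4 -0.8 -0.1] r,phi,f [55.1  5.2 99.9]
[[[-0.028, -0.003, -0.007], [-0.0, -0.0, -0.001]], [[-0.049, -0.007, -0.007], [0.048, 0.002, -0.075]], [[-0.067, -0.008, -0.01], [0.048, 0.002, -0.075]], [[-0.067, -0.008, -0.01], [0.064, -0.207, -0.07]], [[-0.067, -0.008, -0.01], [0.064, -0.207, -0.07]]]
```

The arms read +0.45° in my frame, the spokes +1.7° and the valve about +2°. So the valve is about 1.3–1.5° past the top. I'll re-enter the same gap and nudge the other spoke back (CW).

Run:
```python
from h import *
rows(tp(57,0,85),tp(57,-3,65),tp(57,-5,40),tp(57,-6,20),tp(57,-6,8))
```

```text
[[[0.012, -0.005, -0.009], [0.048, 0.002, -0.075]], [[0.026, -0.007, -0.023], [0.077, 0.003, -0.12]], [[0.044, -0.008, -0.041], [0.097, 0.004, -0.15]], [[0.058, -0.009, -0.055], [0.107, 0.004, -0.165]], [[0.067, -0.008, -0.064], [0.107, 0.004, -0.165]]]
```

>>> {"name": "drive_tool", "arguments": {
  "targets": [
    [[0.012, -0.005, -0.009], [0.048, 0.002, -0.075]],
    [[0.026, -0.007, -0.023], [0.077, 0.003, -0.12]],
    [[0.044, -0.008, -0.041], [0.097, 0.004, -0.15]],
    [[0.058, -0.009, -0.055], [0.107, 0.004, -0.165]],
    [[0.067, -0.008, -0.064], [0.107, 0.004, -0.165]]
  ]
}}

```text
clock: 17.43
eef_pos: [540.6, -43.4, 233.8]
eef_rot: [0.185, 0.701, 0.654, 0.215]
force: [0.0, 0.4, -0.3]
gripper_width: -0.003
```

Run:
```python
from h import *
st()
rows(tp(60,-9,8),tp(60,-12,8),tp(60,-14,8),tp(60,-14,8))
```

```text
t 17.43 j [-0.46 -0.05  2.04  0.43  0.67 -0.66] F [ 0.   0.4 -0.3] r,phi,f [56.3 -5.9  5.9]
[[[0.001, -0.004, 0.004], [0.028, -0.0, -0.044]], [[0.001, -0.007, 0.003], [0.057, 0.001, -0.089]], [[0.0, -0.009, 0.003], [0.076, 0.002, -0.119]], [[0.0, -0.009, 0.003], [0.076, 0.002, -0.119]]]
```

>>> {"name": "drive_tool", "arguments": {
  "targets": [
    [[0.001, -0.004, 0.004], [0.028, 0, -0.044]],
    [[0.001, -0.007, 0.003], [0.057, 0.001, -0.089]],
    [[0.0, -0.009, 0.003], [0.076, 0.002, -0.119]],
    [[0.0, -0.009, 0.003], [0.076, 0.002, -0.119]]
  ]
}}

```text
clock: 17.77
eef_pos: [540.7, -52.7, 236.6]
eef_rot: [0.17, 0.746, 0.602, 0.227]
force: [-0.7, -0.4, -0.3]
gripper_width: -0.004
```

Run:
```python
from h import *
st()
rows(tp(60,-14.5,8),tp(60,-15.0,8),tp(60,-15.5,8),tp(60,-16,8))
```

```text
t 17.77 j [-0.48 -0.05  2.04  0.44  0.69 -0.55] F [-0.7 -0.4 -0.3] r,phi,f [ 59.7 -14.6   8.1]
[[[0.0, 0.0, 0.0], [0.004, -0.001, -0.006]], [[0.0, -0.0, 0.0], [0.009, -0.0, -0.013]], [[0.0, -0.001, -0.0], [0.014, -0.0, -0.021]], [[0.0, -0.001, -0.0], [0.019, 0.0, -0.028]]]
```

>>> {"name": "drive_tool", "arguments": {
  "targets": [
    [[0, -0.0005, 0], [0.005, 0, -0.007]],
    [[0, -0.001, 0], [0.009, 0, -0.013]],
    [[0, -0.0015, 0], [0.014, 0, -0.02]],
    [[0, -0.0015, 0], [0.014, 0, -0.02]]
  ]
}}

```text
clock: 18.1
eef_pos: [540.6, -53.6, 236.6]
eef_rot: [0.166, 0.754, 0.593, 0.23]
force: [0.8, 3.6, 0.5]
gripper_width: 0.002
```

>>> {"name": "drive_tool", "arguments": {
  "targets": [
    [[0, -0.0005, 0], [0.005, 0, -0.007]],
    [[0, -0.001, 0], [0.009, 0, -0.013]],
    [[0, -0.001, 0], [0.009, 0, -0.013]]
  ]
}}

```text
clock: 18.35
eef_pos: [540.5, -54.2, 236.6]
eef_rot: [0.164, 0.758, 0.587, 0.232]
force: [1.9, 5.1, 0.5]
gripper_width: -0.0
```

>>> {"name": "drive_tool", "arguments": {
  "targets": [
    [[0, -0.0005, 0], [0.003, 0, -0.005]],
    [[0, -0.001, 0], [0.006, 0, -0.01]],
    [[0, -0.001, 0], [0.006, 0, -0.01]]
  ]
}}

```text
clock: 18.6
eef_pos: [540.4, -55.0, 236.4]
eef_rot: [0.162, 0.762, 0.582, 0.233]
force: [1.4, 4.6, -1.3]
gripper_width: 0.003
```

Run:
```python
from h import *
st()
rows(tp(58,-12,8),tp(57,-6,20),tp(57,-3,45),tp(57,0,75),tp(55,5,100))
```

```text
t 18.6 j [-0.49 -0.05  2.04  0.45  0.69 -0.51] F [ 1.4  4.6 -1.3] r,phi,f [ 60.  -16.8   8.2]
[[[-0.001, 0.005, -0.001], [-0.052, -0.002, 0.075]], [[-0.009, 0.011, 0.008], [-0.11, -0.004, 0.164]], [[-0.027, 0.013, 0.026], [-0.139, -0.006, 0.209]], [[-0.048, 0.015, 0.047], [-0.168, -0.007, 0.254]], [[-0.068, 0.02, 0.063], [-0.217, -0.009, 0.329]]]
```

>>> {"name": "drive_tool", "arguments": {
  "targets": [
    [[0, 0.005, 0], [-0.052, -0.002, 0.075]],
    [[-0.009, 0.011, 0.008], [-0.11, -0.004, 0.164]],
    [[-0.027, 0.013, 0.026], [-0.139, -0.006, 0.209]],
    [[-0.048, 0.015, 0.047], [-0.168, -0.007, 0.254]],
    [[-0.068, 0.02, 0.063], [-0.217, -0.009, 0.329]]
  ]
}}

```text
clock: 19.02
eef_pos: [472.0, -36.0, 300.6]
eef_rot: [0.207, 0.632, 0.721, 0.195]
force: [0.3, -0.3, -0.2]
gripper_width: -0.001
```

Run:
```python
from meas import *
st()
c=meas()
rows(tp(30,2,115),tp(10,0,135),tp(0,0,150),pose(0,0,160,-8),pose(0,0,165,-15))
```

```text
t 19.02 j [-0.55 -0.27  2.04  0.39  0.9  -0.85] F [ 0.3 -0.3 -0.2] r,phi,f [ 55.2   4.4 101.5]
arm75 3600 dir 75.35 miss 1.3 F 47.7
arm180 2430 dir -179.39 miss 0.9 F 46.8
arm-75 436 dir -84.18 miss -9.2 F 46.5
spoke36 1640 dir 36.83 miss 0.4 F 19.0
spoke108 1619 dir 108.56 miss 1.2 F 19.2
spoke180 841 dir -179.32 miss 2.4 F 18.6
spoke-108 680 dir -105.39 miss 2.1 F 18.2
spoke-36 190 dir -33.4 miss -2.5 F 17.8
valve px 231 [ 1.27 96.77  2.15 23.14]
valve_cap 0.9 [96.2  0.6 96.2  1. ]
valve_goal 0.63 [98.  -0.5 98.  -0.8]
[[[-0.028, -0.004, -0.009], [0.033, 0.005, -0.043]], [[-0.056, -0.006, -0.009], [0.052, 0.006, -0.073]], [[-0.073, -0.007, -0.005], [0.052, 0.006, -0.073]], [[-0.081, -0.007, 0.002], [0.156, -0.199, -0.176]], [[-0.084, -0.007, 0.005], [0.233, -0.195, -0.271]]]
```

The spokes now read +0.69° against +0.48° for the arms, so the wheel is about 0.2° from the top. I'll back well clear and do a last check.

>>> {"name": "drive_tool", "arguments": {
  "targets": [
    [[-0.028, -0.004, -0.009], [0.033, 0.005, -0.043]],
    [[-0.056, -0.006, -0.009], [0.052, 0.006, -0.073]],
    [[-0.073, -0.007, -0.005], [0.052, 0.006, -0.073]],
    [[-0.081, -0.007, 0.002], [0.1, -0.1, -0.12]],
    [[-0.084, -0.007, 0.005], [0.156, -0.195, -0.176]]
  ]
}}

```text
clock: 19.58
eef_pos: [388.7, -42.6, 305.4]
eef_rot: [0.234, 0.682, 0.635, 0.276]
force: [-2.2, 0.2, -0.5]
gripper_width: 0.001
```

Run:
```python
from meas import *
st(); meas()
for n in ('scene','side'):
    c=env.capture(n)
    if n=='scene': cv2.imwrite('pics/sceneF.png',c['img'][:,:,::-1])
    for t in ('tub','jar','spanner','tape','valve_cap','valve_goal'):
        q=env.spot_point(t,c)[:1]; q and print(n,t,round(q[0]['score'],2),np.round(q[0]['uv'],1))
```

```text
t 19.58 j [-1.07 -0.59  2.27  0.71  1.19 -1.18] F [-2.2  0.2 -0.5] r,phi,f [  1.1 129.4 163.8]
arm75 2452 dir 75.57 miss -0.2 F 47.9
arm180 1965 dir -179.29 miss 0.5 F 46.9
arm-75 668 dir -71.68 miss 1.3 F 46.4
spoke36 1093 dir 36.66 miss -0.2 F 19.0
spoke108 1098 dir 108.36 miss -0.3 F 19.3
spoke180 504 dir -178.82 miss 3.7 F 18.5
spoke-108 230 dir -142.36 miss -24.1 F 18.3
spoke-36 889 dir -35.23 miss 0.1 F 18.2
valve px 146 [ 0.89 95.63  1.45 23.04]
valve_cap 0.77 [97.  -0.4 97.  -0.6]
valve_goal 0.79 [97.8 -0.1 97.8 -0.1]
scene tub 0.91 [311.6 224.1]
scene jar 0.82 [128.4 227.7]
scene spanner 0.71 [272.5 222.3]
scene tape 0.64 [110.5 264.6]
scene valve_cap 0.89 [217.  153.4]
scene valve_goal 0.75 [214.2 152.7]
side tub 0.71 [240.7 297.7]
side jar 0.59 [269.3 153.7]
side spanner 0.62 [267.7 270.1]
side tape 0.72 [282.5 166.6]
side valve_cap 0.55 [270.7 154.8]
side valve_goal 0.8 [268.5 152.9]
```

View pics/sceneF.png

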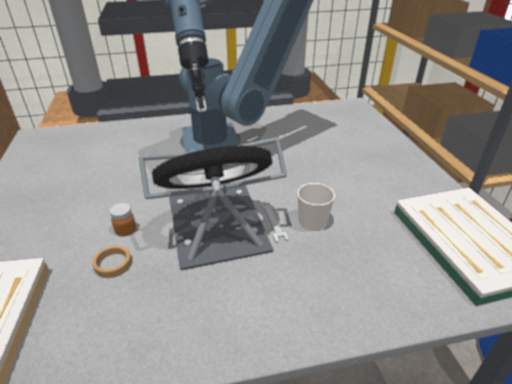

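The arm is clear of the wheel, and the tub (315, 205), jar (122, 220), tape (112, 262) and spanner (280, 235) are where they started. The valve is within about 0.3° of the top, so I'll hand in.

```bash
python3 -c "
from rig import env
print(env.hand_in())"
```

```text
the job is handed in; nothing more can be done
None
```

The valve is at the top of the wheel, and I handed the job in at about 20 s. I pushed the wheel counter-clockwise in three fingertip strokes on the spokes (about 49°, 74° and 51°). The last stroke went about 1.4° too far, so I nudged the opposite spoke back.

- **Valve position:** in the last clear depth view the spokes read about 0.2° past the stand's own arms, so the valve is within roughly 0.5° of twelve o'clock. The individual readings scatter: the valve detector gave -0.4°, and the brass-coloured pixels gave +0.9° before the roughly 0.5° offset of my frame is taken off.
- **Readings I set aside:** the fits for the spoke at 252° (mostly hidden) and for the right arm (partly hidden by the gripper) were unusable, so I ignored them. The networks' jar point in the side picture was wrong both times, so I judged the jar from the scene picture.
- **Surroundings:** the tub, jar, spanner and tape look to be where they started. The arm ended clear of the wheel, and the contact forces I read stayed under about 10 N.

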